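# Sort the kiln props and stilts back into their trays

### The arm

A 6-joint arm with a two-finger parallel gripper is mounted at the origin on the work surface; the furniture and walls round the work are solid. World frame = base frame: x ahead of the robot, y to its left, z up, the work surface at z = 0. Lengths are in m, angles in rad, forces in N, time in s.
With the tool pointing down it reaches from about 0.25 to 0.725 m from the base axis. Payload 9.7 kg.
Tool frame: the origin (TCP) lies between the finger pads; the fingertips stand 8 mm ahead of it and the grasp point (between the pads) lies 11 mm behind it; z points along the fingers, y is the line along which they close (so a half turn about z gives the same grasp; the last joint's range is limited). The gripper opens to 85 mm and grips with 20 to 120 N. Pads are 22 mm wide; open, the fingers measure 114 mm over their backs; the gripper's body (76 mm by 85 mm) begins 54 mm behind the grasp point. The pads swing forward as they close: fully open they stand 13 mm farther back than shut.
Start: joints at [1.104, 0.087, 0.176, 1.66, 0, 1.571], TCP at [0.248, 0.491, 0.239] pointing down, gripper open.
Joint ranges: [-3.13, 3.13], [-0.85, 1.81], [-1.15, 1.24], [-2.2, 2.28], [-1.44, 1.52], [-3.14, 3.14]. Speed limits (rad/s): [2.22, 2.22, 2.57, 3.14, 3.14, 3.14].

### API

Orientations are given as a unit quaternion [w, x, y, z].
In Python, from cell import bot gives the robot as it stands. The module is installed in compiled form; this text tells all that it offers.
- The arm moves only by the tool apply_moves, never from a script. Its argument "moves" is a list of rows, each a list of 7 numbers: the turn, a rotation vector about the tool's x, y, z each as a share of pi/2 rad, from -1 to 1, then the shift along the tool's x, y, z each as a share of 1 m, from -1 to 1, then the opening, from -1 (shut) to 1 (fully open). A call has 1 to 8 rows; each row is the pose to reach, as a shift and turn from the pose commanded when the call began, along the tool's axes at that moment; what a row does not reach only later rows make up. A row lasts 1/12 s, in which the tool goes at most 41.7 mm and 7.16 degrees, less where a joint would pass 70% of its speed; a pose out of reach is approached as far as the arm can. A call with a number of a shift or a turn outside -1 to 1 is refused whole. A call with a gripper value outside its range is refused whole. The fingers move at their own pace and stop on an object; "newtons" is the grip in N (left out, the last holds). Time passes only in rows, so rows that repeat a pose let the fingers close. It gives the time, the measured TCP pose, the force, the opening and the grip force at its end, in the units of the state.
- bot.get_obs(): the state, without advancing time (a new reading comes with each control period).
- bot.camera(name): name is "scene" or "top" or "wrist"; returns the picture (480x640x3 uint8, red, green, blue); there is no depth.
- bot.camera_info(name): a dict with "vertical_fov" (degrees; the focal length in pixels is half the picture's height over the tangent of half this angle, whatever the lens; pixels are square), "cx", "cy" (the principal point, pixels), "k1" (the pictures are not rectified: a ray, as slopes to the right and down, at radius r is drawn at 1 + k1 r^2 times it, then the intrinsics apply), "R" (3x3) and "t" (3): a world point X has camera coordinates R X + t. Camera axes: x right, y down, z forward; pixel columns grow to the right and rows downward; lengths in m; the calibration is good to about 2 mm. A picture is of the moment at which its call begins: read the wrist's pose just before it. camera_info takes no time and is no camera call; for the wrist camera it gives the pose at the moment of the call.
- bot.hand_in(): hands the job in; it is judged then, once.
The state is a dict: "time": time; "joint_pos": joint angles; "joint_vel": joint speeds; "effort": joint torques, N m; "position": TCP position; "tool_rot": TCP orientation; "force": force on the tool from outside, world axes, zero at the start; "ft_torque": the same for the moment, N m; "opening": finger opening in m; "finger_force": force on a finger pad.
Only numpy, scipy, OpenCV 4.12 (cv2) and the standard library are available. Lean on these libraries where they do the work, as an engineer would, in place of code of your own. Each camera call takes 0.05 s, during which the arm holds its last target. There are 200 camera calls.

### The job

Four pieces of kiln furniture have come out of the kiln mixed up and lie on the bench behind the three wooden trays. Put each into the tray that already holds its kind - the long prop with the long one, both short props with the short one, the stilt with the stilt - so that every prop lies flat and every stilt stands upright on the tray's floor, inside the walls, beside and not on top of one another; what is in the trays already stays in its own tray the same way.

Things in the scene. Friction and masses are not known exactly. Their poses are not given: they have to be found in the camera images.
- prop_long: kiln prop, a square bar of buff fired clay 26 x 26 mm, 100 mm long, bored through along its length (13 mm hole), ends washed white, about 160 g. Origin at its middle; its own y axis runs along its length. Lies loose on the bench on one of its long sides at the start. The longest of the four loose things.
- prop_short_a: kiln prop, a square bar of buff fired clay 26 x 26 mm, 58 mm long, bored through along its length (13 mm hole), ends washed white, about 90 g. Origin at its middle; its own y axis runs along its length. Lies loose on the bench on one of its long sides at the start. One of two alike.
- prop_short_b: kiln prop, a square bar of buff fired clay 26 x 26 mm, 58 mm long, bored through along its length (13 mm hole), ends washed white, about 90 g. Origin at its middle; its own y axis runs along its length. Lies loose on the bench on one of its long sides at the start. One of two alike.
- stilt: buff ceramic stilt, a three-armed star, 50 g: arms 120 degrees apart, 12 mm wide, 33 mm long from the centre, one along its own +x. Origin under the centre, level with its three lower points; arms 5 to 17 mm above it, with a small point on each arm 27 mm from the centre, up to 25 mm. Stands loose on the bench at the start.
- kept_long: kiln prop, a square bar of buff fired clay 26 x 26 mm, 100 mm long, bored through along its length (13 mm hole), ends washed white, about 160 g. Origin at its middle; its own y axis runs along its length. Already in its tray, loose: it lies on the floor of tray_long along the tray's y axis, near the -x end (its middle 41 to 45 mm from the tray's middle).
- kept_short: kiln prop, a square bar of buff fired clay 26 x 26 mm, 58 mm long, bored through along its length (13 mm hole), ends washed white, about 90 g. Origin at its middle; its own y axis runs along its length. Already in its tray, loose: it lies on the floor of tray_short along the tray's y axis, near the -x end (its middle 50 to 54 mm from the tray's middle).
- kept_stilt: buff ceramic stilt, a three-armed star, 50 g: arms 120 degrees apart, 12 mm wide, 33 mm long from the centre, one along its own +x. Origin under the centre, level with its three lower points; arms 5 to 17 mm above it, with a small point on each arm 27 mm from the centre, up to 25 mm. Already in its tray, loose, near the tray's -x end (36 to 40 mm from its middle).
- tray_long: low pinned wooden tray, open on top, fixed to the bench. Walls 7 mm thick, their top 18 mm above the bench; floor 6 mm thick. Origin at the middle of the underside. Inner floor 124 mm along its x axis and 116 mm along its y axis. It has yaw only. The nearly square tray, with the long props; room for one more along the tray's y axis.
- tray_short: low pinned wooden tray, open on top, fixed to the bench. Walls 7 mm thick, their top 18 mm above the bench; floor 6 mm thick. Origin at the middle of the underside. Inner floor 148 mm along its x axis and 76 mm along its y axis. It has yaw only. An oblong tray, with the short props; room for two more along the tray's y axis, side by side.
- tray_stilt: low pinned wooden tray, open on top, fixed to the bench. Walls 7 mm thick, their top 18 mm above the bench; floor 6 mm thick. Origin at the middle of the underside. Inner floor 148 mm along its x axis and 90 mm along its y axis. It has yaw only. An oblong tray, with the stilts; room for one more.

How it is judged:
By the outcome, as a careful person would: the job done as asked, in the order asked, and still so for the second after the job is handed in, with the robot touching nothing.
It also fails if it takes over 88 s, if anything falls off the work surface, if the arm or the gripper's body presses on something with over 40 N, if the wrist force passes 120 N, or if a joint passes its speed limit or range.

## Working session

There is one attempt and no reset: what is moved stays moved. The work goes in short steps, Python scripts to look and compute and a tool call to move; the robot and the scene stay as the last step left them, time stands still between calls to the robot, and variables do not carry over. Pictures are saved under pics/ and viewed, at most 14 in all, crops included, and the job is handed in when it is done.

Besides the shell and the picture viewer there is one more tool, called in YAML: its name, and indented under it one key for each argument. apply_moves: Moves the arm, as the interface text tells. Its arguments: {"type":"object","properties":{"moves":{"type":"array","items":{"type":"array","items":{"type":"number","minimum":-1,"maximum":1}}},"newtons":{"type":"number"}},"required":["moves"]}

```bash
mkdir -p pics; python3 - <<'E'
from cell import bot
import cv2
o=bot.get_obs();print(o)
for n in("top","scene"):
    i=bot.camera_info(n);print(n,i)
    cv2.imwrite(f"pics/{n}0.png",bot.camera(n)[:,:,::-1])
E
```

```text
{'time': 0.0, 'joint_pos': array([ 1.10399548e+00,  8.74753109e-02,  1.75137780e-01,  1.65977192e+00,
       -3.68753880e-05,  1.57076544e+00]), 'joint_vel': array([ 0.00029642, -0.00073615, -0.00033221,  0.00147485,  0.00064327,
       -0.00035996]), 'effort': array([ 4.52435243e-04, -5.20385706e+01,  4.64806759e+01,  1.62586867e-02,
        2.36220387e-06,  1.07583821e-05]), 'position': array([0.24743458, 0.4909698 , 0.23857654]), 'tool_rot': array([-1.33926870e-04,  2.31271988e-01,  9.72888912e-01, -6.43023682e-04]), 'force': array([-0.46735959, -0.04790242, -0.3647195 ]), 'ft_torque': array([-0.04818243, -0.0116358 , -0.05788112]), 'finger_force': 0.0, 'opening': 0.08518694655564635}
top {'vertical_fov': 56.21420600520885, 'cx': 327.6233512258594, 'cy': 238.63122602214474, 'k1': 0.00718122364724796, 'R': array([[ 0.0119755 , -0.99992477, -0.00265433],
       [-0.98549099, -0.0113531 , -0.16934763],
       [ 0.16930476,  0.00464384, -0.98555281]]), 't': array([0.12755583, 0.53315477, 0.79721719])}
scene {'vertical_fov': 49.99113523167206, 'cx': 321.8402872724503, 'cy': 238.50905006218906, 'k1': -0.12249005154597718, 'R': array([[ 0.52841873, -0.84877068, -0.01902574],
       [-0.36875262, -0.20927311, -0.90566344],
       [ 0.764719  ,  0.48558532, -0.42357024]]), 't': array([-0.14394327,  0.27126224,  0.42893264])}
```

View pics/top0.png

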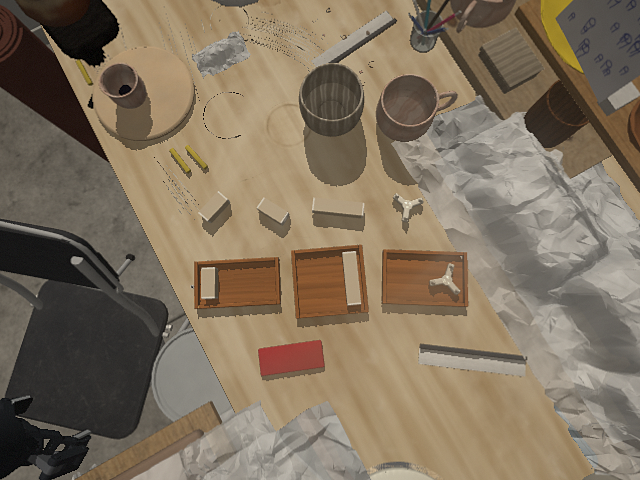

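View pics/scene0.png

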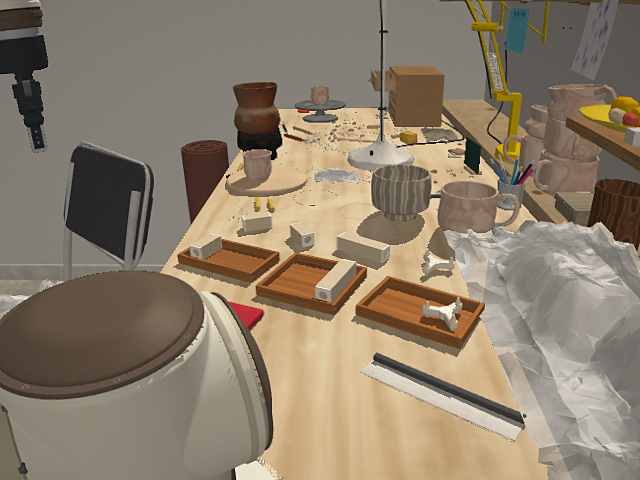

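The top view shows trays near (237,285), (330,283) and (425,280). The loose short props are near (214,209) and (273,213), the long prop at (338,211) and the stilt at (407,208). I'll enlarge two crops for corners.

```bash
python3 - <<'E'
import cv2
im=cv2.imread("pics/top0.png")
def crop(n,x0,y0,w,h,s):
    c=cv2.resize(im[y0:y0+h,x0:x0+w],None,fx=s,fy=s,interpolation=cv2.INTER_CUBIC)
    for k in range(0,w,20): cv2.line(c,(k*s,0),(k*s,6),(0,0,255),1); cv2.putText(c,str(x0+k),(k*s,18),0,.4,(0,0,255))
    for k in range(0,h,20): cv2.line(c,(0,k*s),(6,k*s),(0,0,255),1); cv2.putText(c,str(y0+k),(8,k*s+4),0,.4,(0,0,255))
    cv2.imwrite(n,c)
crop("pics/c1.png",185,185,155,140,5 if 0 else 4)
crop("pics/c2.png",285,185,190,145,4)
E
```

```text
(no output)
```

View pics/c1.png

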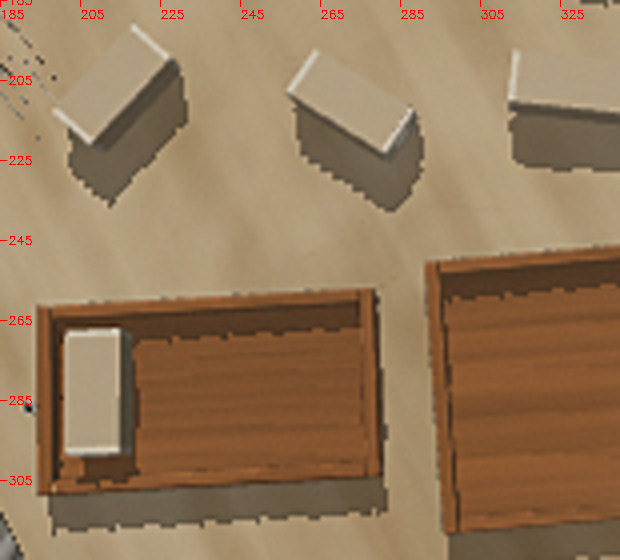

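View pics/c2.png

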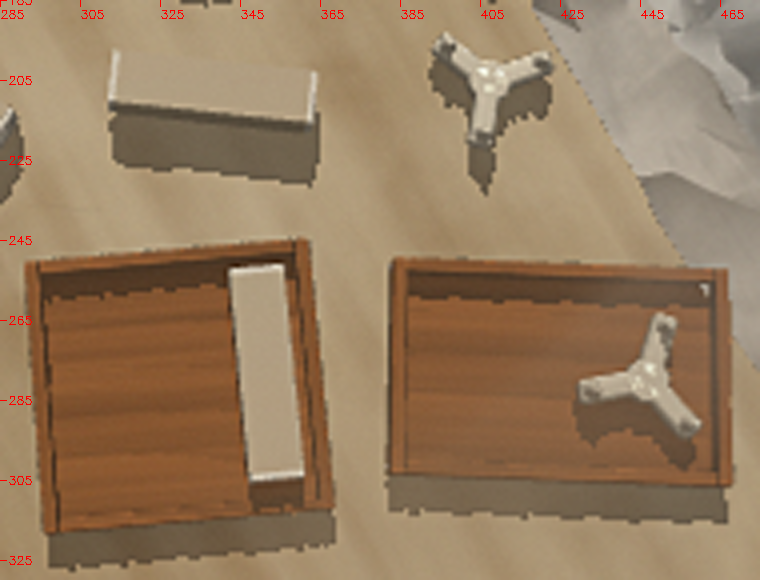

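The crops give clean top-face corners for the props and tray rims, plus stilt centres and tips. I'll fit x, y and yaw of each to these with its known sizes.

```bash
cat > h.py <<'E'
import numpy as np
from cell import bot
from scipy.optimize import least_squares
from scipy.spatial.transform import Rotation as Ro
def proj(X,i):
    c=np.atleast_2d(X)@np.array(i["R"]).T+i["t"]; s=c[:,:2]/c[:,2:]
    f=240/np.tan(np.radians(i["vertical_fov"])/2)
    return s*(1+i["k1"]*(s**2).sum(1,keepdims=True))*f+[i["cx"],i["cy"]]
def fit(P,px,i,g):
    P=np.array(P,float);px=np.array(px)
    def w(q):
        c,s=np.cos(q[2]),np.sin(q[2])
        return np.c_[q[0]+c*P[:,0]-s*P[:,1],q[1]+s*P[:,0]+c*P[:,1],P[:,2]]
    r=least_squares(lambda q:(proj(w(q),i)-px).ravel(),g,x_scale=[.1,.1,1])
    return r.x,np.sqrt((r.fun**2).mean())
def box(a,b,z): return [[-a/2,-b/2,z],[a/2,-b/2,z],[a/2,b/2,z],[-a/2,b/2,z]]
def go(x,y,z,yaw):
    """row numbers to TCP x,y,z, tool down, tool y (closing line) at world yaw (mod pi, nearest)"""
    o=bot.get_obs();q=o["tool_rot"];R=Ro.from_quat([q[1],q[2],q[3],q[0]])
    cur=np.arctan2(*R.as_matrix()[1::-1,1]); yaw=cur+(yaw-cur+np.pi/2)%np.pi-np.pi/2
    ty=np.array([np.cos(yaw),np.sin(yaw),0]);tz=np.array([0,0,-1.]);T=np.c_[np.cross(ty,tz),ty,tz]
    rv=(R.inv()*Ro.from_matrix(T)).as_rotvec()/(np.pi/2)
    return np.round(np.r_[rv,R.inv().apply(np.array([x,y,z])-o["position"])],4), np.round(R.as_matrix()[:,1],3)
E
cat > p.py <<'E'
from h import *
i=bot.camera_info("top")
o1=lambda l:[[185+a/4,185+b/4] for a,b in l]; o2=lambda l:[[285+a/4,185+b/4] for a,b in l]
st=[[0,0,.017]]+[[.033*np.cos(a),.033*np.sin(a),.017] for a in np.radians([0,120,240])]
def best(P,px,gs=None):
    c=min((fit(P,px,i,[.5,0,a]) for a in np.arange(-3,3.2,.5)),key=lambda r:r[1]); return c
k=lambda P,dz:[[a,b,c+dz] for a,b,c in P]
L=dict(
a=(box(.026,.058,.026),o1([(132,26),(53,108),(93,144),(175,60)])),
b=(box(.026,.058,.026),o1([(316,50),(288,90),(387,153),(414,110)])),
long=(box(.026,.100,.026),o2([(118,50),(110,102),(310,123),(317,70)])),
stilt=(st,o2([(488,78),(440,42),(482,140),(548,62)])),
tS=(box(.162,.090,.018),o1([(40,494),(38,307),(375,290),(382,476)])),
tL=(box(.138,.130,.018),o2([(45,533),(28,263),(307,240),(333,509)])),
tT=(box(.162,.104,.018),o2([(388,473),(392,259),(727,270),(732,485)])),
kS=(box(.026,.058,.032),o1([(64,330),(119,328),(121,455),(65,455)])),
kL=(box(.026,.100,.032),o2([(230,268),(283,265),(303,473),(250,480)])),
kT=(k(st,.006),o2([(648,380),(663,322),(585,392),(693,430)])))
for n,(P,px) in L.items():
    r=min((best(P,np.roll(px[-len(px)+(len(px)==4 and n in('stilt','kT')):],j,0) if 0 else (px[:1]+px[1:][j:]+px[1:][:j] if n in('stilt','kT') else px[j:]+px[:j])) for j in range(4)),key=lambda r:r[1])
    r2=[best(P,s) for s in ([px[::-1][j:]+px[::-1][:j] for j in range(4)] if n not in('stilt','kT') else [px[:1]+px[:0:-1]])]
    r=min([r]+r2,key=lambda r:r[1])
    print(n,np.round(r[0],4),"yawdeg",round(np.degrees(r[0][2]),1),"rms px",round(r[1],2))
E
python3 p.py
```

```text
a [0.5967 0.3569 0.8576] yawdeg 49.1 rms px 0.51
b [0.5899 0.241  2.5903] yawdeg 148.4 rms px 0.34
long [0.5985 0.1137 3.0451] yawdeg 174.5 rms px 0.5
stilt [ 0.6052 -0.0219  0.8836] yawdeg 50.6 rms px 0.85
tS [0.4491 0.3052 1.6356] yawdeg 93.7 rms px 0.26
tL [ 0.4542  0.1293 -4.6196] yawdeg -264.7 rms px 0.52
tT [ 0.463  -0.0525  1.5486] yawdeg 88.7 rms px 0.33
kS [ 0.4471  0.357  -1.5088] yawdeg -86.4 rms px 0.28
kL [ 0.4602  0.088  -1.4724] yawdeg -84.4 rms px 0.33
kT [ 0.4582 -0.0928 -0.3129] yawdeg -17.9 rms px 0.97
```

```bash
sed -i 's/ yaw=cur+(yaw-cur+np.pi\/2)%np.pi-np.pi\/2/ yaw=np.radians(yaw); print("yaw",np.degrees(cur).round(1),"j6",o["joint_pos"][5].round(2),"t",o["time"])/' h.py
python3 -c "
from h import *
print(go(.5985,.1137,.12,-5.5))"
```

```text
yaw 63.3 j6 1.57 t 0.1
(array([-6.000e-04,  4.000e-04,  7.640e-01, -4.833e-01, -1.788e-01,
        1.189e-01]), array([ 0.45 ,  0.893, -0.001]))
```

apply_moves:
  moves:
    - [0, 0, 0.764, -0.4833, -0.1788, 0.1189, 0.2]
    - [0, 0, 0.764, -0.4833, -0.1788, 0.1189, 0.2]
    - [0, 0, 0.764, -0.4833, -0.1788, 0.1189, 0.2]
    - [0, 0, 0.764, -0.4833, -0.1788, 0.1189, 0.2]
    - [0, 0, 0.764, -0.4833, -0.1788, 0.1189, 0.2]
    - [0, 0, 0.764, -0.4833, -0.1788, 0.1189, 0.2]
    - [0, 0, 0.764, -0.4833, -0.1788, 0.1189, 0.2]
    - [0, 0, 0.764, -0.4833, -0.1788, 0.1189, 0.2]
  newtons: 40

```text
time: 0.77
position: [0.4697, 0.2516, 0.1637]
tool_rot: [-0.0, 0.672, 0.741, -0.0]
force: [0.4, 1.3, -0.2]
opening: 0.0514
finger_force: 0.0
```

```bash
python3 -c "
from h import *
print(go(.5985,.1137,.12,-5.5)); print(bot.get_obs()['opening'])"
```

```text
yaw 5.6 j6 1.96 t 0.7667
(array([-1.000e-04,  1.000e-04,  1.234e-01, -1.498e-01,  1.147e-01,
        4.370e-02]), array([ 0.995,  0.098, -0.   ]))
0.051429036390700365
```

apply_moves:
  moves:
    - [0, 0, 0.1234, -0.1498, 0.1147, 0.0437, 0.2]
    - [0, 0, 0.1234, -0.1498, 0.1147, 0.0437, 0.2]
    - [0, 0, 0.1234, -0.1498, 0.1147, 0.0437, 0.2]
    - [0, 0, 0.1234, -0.1498, 0.1147, 0.0437, 0.2]
    - [0, 0, 0.1234, -0.1498, 0.1147, 0.0437, 0.2]
    - [0, 0, 0.1234, -0.1498, 0.1147, 0.0437, 0.2]
    - [0, 0, 0.1234, -0.1498, 0.1147, 0.0437, 0.2]

```text
time: 1.35
position: [0.5986, 0.115, 0.1193]
tool_rot: [-0.001, 0.739, 0.674, -0.001]
force: [-0.3, 1.1, 0.4]
opening: 0.0513
finger_force: 0.0
```

```bash
python3 -c "
from h import *
import cv2
print(go(.5985,.1137,.013,-5.5)); i=bot.camera_info('wrist')
im=bot.camera('wrist')[:,:,::-1].copy()
c,s=np.cos(np.radians(174.5)),np.sin(np.radians(174.5))
for a,b,z in box(.026,.1,.026):
    p=proj([.5985+c*a-s*b,.1137+s*a+c*b,z],i)[0]; print(p.round(1)); cv2.circle(im,(int(p[0]),int(p[1])),4,(0,0,255),1)
cv2.imwrite('pics/w1.png',im)"
```

```text
yaw -5.3 j6 1.85 t 1.35
(array([-0.0015,  0.0004,  0.0023, -0.0012,  0.0003,  0.1063]), array([ 0.996, -0.092, -0.002]))
[337.7 159.1]
[290.3 158.9]
[292.3 321.2]
[334.1 321.4]
```

View pics/w1.png

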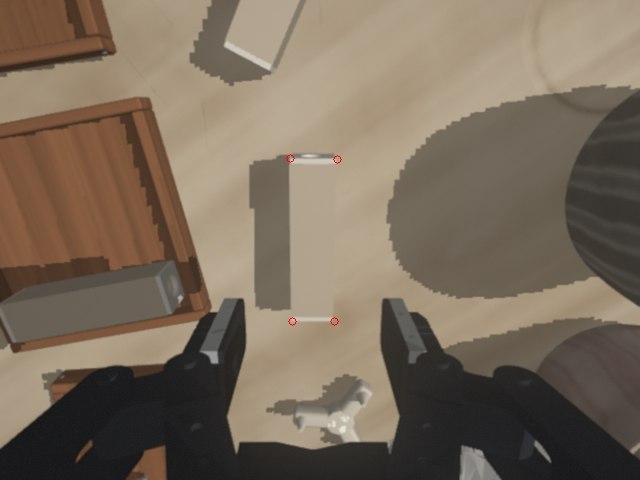

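The predicted corners sit on the long prop in the wrist view: (290,159), (338,159), (292,321) and (334,321). I'll descend and grip.

apply_moves:
  moves:
    - [0, 0, 0.002, -0.001, 0, 0.04, 0.2]
    - [0, 0, 0.002, -0.001, 0, 0.08, 0.2]
    - [0, 0, 0.002, -0.001, 0, 0.106, 0.2]
    - [0, 0, 0.002, -0.001, 0, 0.106, 0.2]
    - [0, 0, 0.002, -0.001, 0, 0.106, -1]
    - [0, 0, 0.002, -0.001, 0, 0.106, -1]
    - [0, 0, 0.002, -0.001, 0, 0.106, -1]
    - [0, 0, 0.002, -0.001, 0, 0.106, -1]

```text
time: 2.07
position: [0.5997, 0.116, 0.0175]
tool_rot: [0.001, 0.739, 0.674, 0.002]
force: [-2.2, 2.1, 6.9]
opening: 0.0253
finger_force: 42.3
```

```bash
python3 -c "
from h import *
o=bot.get_obs();print(o['opening'],o['finger_force'],o['position'])
print(go(.5985,.1137,.09,-5.5)[0]);print(go(.4527,.1452,.09,95.3)[0])"
```

```text
0.025319511686394163 42.29510486125946 [0.59974851 0.11603346 0.01752273]
yaw -5.3 j6 1.85 t 2.0667
[ 0.0024 -0.001   0.0022 -0.0023 -0.0008 -0.0725]
yaw -5.3 j6 1.85 t 2.0667
[ 0.0026  0.0014 -1.1178  0.0156 -0.1488 -0.073 ]
```

apply_moves:
  moves:
    - [0, 0, 0, 0, 0, -0.04, -1]
    - [0, 0, -0.05, 0.005, -0.04, -0.07, -1]
    - [0, 0, -0.9, 0.0156, -0.149, -0.073, -1]
    - [0, 0, -0.9, 0.0156, -0.149, -0.073, -1]
    - [0, 0, -0.9, 0.0156, -0.149, -0.073, -1]
    - [0, 0, -0.9, 0.0156, -0.149, -0.073, -1]
    - [0, 0, -0.9, 0.0156, -0.149, -0.073, -1]
    - [0, 0, -0.9, 0.0156, -0.149, -0.073, -1]

```text
time: 2.73
position: [0.4515, 0.1451, 0.0893]
tool_rot: [0.001, 0.402, 0.915, 0.001]
force: [0.2, -0.5, -2.0]
opening: 0.0248
finger_force: 41.4
```

```bash
python3 -c "
from h import *
print(go(.4504,.145,.075,95.3)[0])"
```

```text
yaw 42.5 j6 1.14 t 2.7333
[ 0.0012  0.0015 -0.5862  0.0007 -0.0009  0.0143]
```

apply_moves:
  moves:
    - [0, 0, -0.5862, 0, -0.001, 0.014, -1]
    - [0, 0, -0.5862, 0, -0.001, 0.014, -1]
    - [0, 0, -0.5862, 0, -0.001, 0.014, -1]
    - [0, 0, -0.5862, 0, -0.001, 0.014, -1]
    - [0, 0, -0.5862, 0, -0.001, 0.014, -1]
    - [0, 0, -0.5862, 0, -0.001, 0.014, -1]
    - [0, 0, -0.5862, 0, -0.001, 0.014, -1]
    - [0, 0, -0.5862, 0, -0.001, 0.014, -1]

```text
time: 3.4
position: [0.4511, 0.1442, 0.0748]
tool_rot: [0.001, -0.046, 0.999, 0.0]
force: [-0.8, -0.4, -2.5]
opening: 0.0251
finger_force: 41.4
```

```bash
python3 -c "
from h import *
import cv2
print(go(.4504,.145,.024,95.3)[0])
cv2.imwrite('pics/s1.png',bot.camera('top')[180:340,180:480,::-1].repeat(2,0).repeat(2,1))"
```

```text
yaw 95.3 j6 0.22 t 3.4
[0.0002 0.001  0.0002 0.0007 0.0009 0.0508]
```

View pics/s1.png

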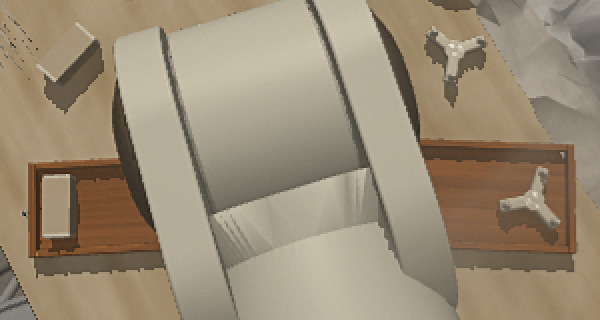

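The arm hides the tray (about columns 120–450 of this crop), and everything else is unmoved. I'll lower and release.

apply_moves:
  moves:
    - [0, 0, 0, 0.001, 0.001, 0.03, -1]
    - [0, 0, 0, 0.001, 0.001, 0.045, -1]
    - [0, 0, 0, 0.001, 0.001, 0.051, -1]
    - [0, 0, 0, 0.001, 0.001, 0.051, -1]
    - [0, 0, 0, 0.001, 0.001, 0.051, -0.1]
    - [0, 0, 0, 0.001, 0.001, 0.051, -0.1]
    - [0, 0, 0, 0.001, 0.001, 0.03, -0.1]
    - [0, 0, 0, 0.001, 0.001, -0.03, 0]

```text
time: 4.12
position: [0.4473, 0.1442, 0.0824]
tool_rot: [-0.003, -0.042, 0.999, -0.001]
force: [1.9, 0.4, -0.2]
opening: 0.0424
finger_force: 0.0
```

```bash
python3 -c "
from h import *
print(go(.5967,.3569,.12,49.1)[0])"
```

```text
yaw 94.9 j6 0.23 t 4.1167
[-0.0027 -0.0037  0.5085 -0.1666  0.1992 -0.039 ]
```

apply_moves:
  moves:
    - [0, 0, 0, 0, 0, -0.04, 0.2]
    - [0, 0, 0.5085, -0.1666, 0.1992, -0.039, 0.2]
    - [0, 0, 0.5085, -0.1666, 0.1992, -0.039, 0.2]
    - [0, 0, 0.5085, -0.1666, 0.1992, -0.039, 0.2]
    - [0, 0, 0.5085, -0.1666, 0.1992, -0.039, 0.2]
    - [0, 0, 0.5085, -0.1666, 0.1992, -0.039, 0.2]
    - [0, 0, 0.5085, -0.1666, 0.1992, -0.039, 0.2]
    - [0, 0, 0.5085, -0.1666, 0.1992, -0.039, 0.2]

```text
time: 4.78
position: [0.6005, 0.362, 0.1218]
tool_rot: [-0.0, 0.352, 0.936, -0.0]
force: [0.1, 0.6, 0.0]
opening: 0.0512
finger_force: 0.0
```

```bash
python3 -c "
from h import *
import cv2
cv2.imwrite('pics/s2.png',bot.camera('top')[180:340,180:480,::-1].repeat(2,0).repeat(2,1))
print(bot.get_obs()['position'],go(.5967,.3569,.1,49.1)[0])"
```

```text
yaw 48.8 j6 1.26 t 4.8333
[0.60007795 0.36135275 0.12191751] [-0.0006 -0.0005 -0.003  -0.0004 -0.0056  0.0219]
```

View pics/s2.png

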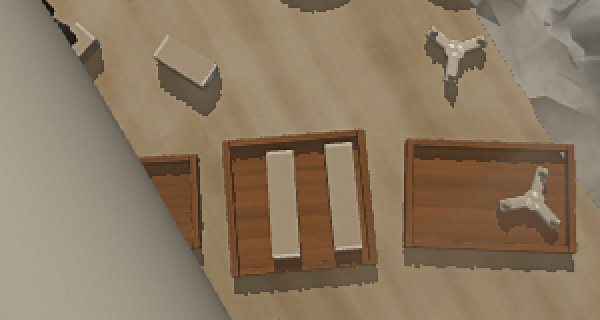

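The long prop lies flat in its tray at about (283,205), beside the kept one. Next I'll correct the hover over short prop a.

apply_moves:
  moves:
    - [0, 0, 0, 0, -0.0056, 0.022, 0.2]
    - [0, 0, 0, 0, -0.0056, 0.022, 0.2]
    - [0, 0, 0, 0, -0.0056, 0.022, 0.2]

```text
time: 5.08
position: [0.5941, 0.3526, 0.1019]
tool_rot: [-0.001, 0.349, 0.937, -0.001]
force: [-0.5, 0.6, 0.4]
opening: 0.0511
finger_force: 0.0
```

```bash
python3 -c "
from h import *
print(bot.get_obs()['position'],go(.5967,.3569,.014,49.1)[0])"
```

```text
yaw 49.2 j6 1.25 t 5.0833
[0.59412179 0.3525517  0.1018583 ] [-0.0013 -0.0004  0.0006  0.0008  0.0052  0.0878]
```

apply_moves:
  moves:
    - [0, 0, 0, 0, 0.005, 0.03, 0.2]
    - [0, 0, 0, 0, 0.005, 0.06, 0.2]
    - [0, 0, 0, 0, 0.005, 0.06, 0.2]
    - [0, 0, 0, 0, 0.005, 0.06, 0.2]
    - [0, 0, 0, 0, 0.005, 0.06, 0.2]

```text
time: 5.5
position: [0.5989, 0.3573, 0.0451]
tool_rot: [0.001, 0.349, 0.937, 0.001]
force: [0.5, -0.3, -0.0]
opening: 0.0513
finger_force: 0.0
```

```bash
python3 -c "
from h import *
print(bot.get_obs()['position'],go(.5967,.3569,.014,49.1)[0])"
```

```text
yaw 49.1 j6 1.25 t 5.5
[0.59885569 0.35732817 0.0451243 ] [ 0.0015  0.0005  0.0003  0.0014 -0.0018  0.0311]
```

apply_moves:
  moves:
    - [0, 0, 0, 0.001, -0.002, 0.02, 0.2]
    - [0, 0, 0, 0.001, -0.002, 0.029, 0.2]
    - [0, 0, 0, 0.001, -0.002, 0.029, -1]
    - [0, 0, 0, 0.001, -0.002, 0.029, -1]
    - [0, 0, 0, 0.001, -0.002, 0.029, -1]
    - [0, 0, 0, 0.001, -0.002, 0.029, -1]

```text
time: 6.0
position: [0.5967, 0.3567, 0.0146]
tool_rot: [0.0, 0.349, 0.937, 0.001]
force: [1.7, -0.5, 5.4]
opening: 0.0249
finger_force: 41.0
```

```bash
python3 -c "
from h import *
u=np.array([np.cos(np.radians(93.7)),np.sin(np.radians(93.7))]); T=np.array([.4491,.3052])
print(T+.041*u,T-.005*u); t=T+.041*u
print(bot.get_obs()['position'],go(*t,.1,93.7)[0])"
```

```text
[0.44645418 0.34611454] [0.44942266 0.30021042]
yaw 49.1 j6 1.25 t 6.0
[0.59668863 0.3566506  0.01459651] [ 0.0008  0.0006 -0.4952  0.1067 -0.1061 -0.0856]
```

```bash
python3 -c "
from h import *
print(go(.4517,.2643,.1,93.7)[0])"
```

```text
yaw 49.1 j6 1.25 t 6.0
[ 0.0008  0.0006 -0.4952  0.0492 -0.1646 -0.0857]
```

apply_moves:
  moves:
    - [0, 0, 0, 0, 0, -0.04, -1]
    - [0, 0, 0, 0, 0, -0.08, -1]
    - [0, 0, -0.495, 0.049, -0.1646, -0.0857, -1]
    - [0, 0, -0.495, 0.049, -0.1646, -0.0857, -1]
    - [0, 0, -0.495, 0.049, -0.1646, -0.0857, -1]
    - [0, 0, -0.495, 0.049, -0.1646, -0.0857, -1]
    - [0, 0, -0.495, 0.049, -0.1646, -0.0857, -1]
    - [0, 0, -0.495, 0.049, -0.1646, -0.0857, -1]

```text
time: 6.67
position: [0.4495, 0.2627, 0.1002]
tool_rot: [0.0, -0.021, 1.0, 0.0]
force: [1.5, 1.2, -0.4]
opening: 0.025
finger_force: 40.1
```

apply_moves:
  moves:
    - [0, 0, -0.017, 0, 0, 0.03, -1]
    - [0, 0, -0.017, 0, 0, 0.045, -1]
    - [0, 0, -0.017, 0, 0, 0.045, -1]
    - [0, 0, -0.017, 0, 0, 0.045, -1]
    - [0, 0, -0.017, 0, 0, 0.045, -1]

```text
time: 7.08
position: [0.452, 0.2643, 0.0555]
tool_rot: [0.001, -0.032, 0.999, 0.0]
force: [-0.0, -0.4, -0.6]
opening: 0.0251
finger_force: 40.1
```

```bash
python3 -c "
from h import *
print(bot.get_obs()['position'],go(.4517,.2643,.021,93.7)[0])"
```

```text
yaw 93.6 j6 0.47 t 7.0833
[0.45197167 0.2642651  0.05545508] [ 0.0004  0.0009 -0.0008  0.0003  0.      0.0345]
```

apply_moves:
  moves:
    - [0, 0, 0, 0, 0, 0.02, -1]
    - [0, 0, 0, 0, 0, 0.034, -1]
    - [0, 0, 0, 0, 0, 0.0345, -1]
    - [0, 0, 0, 0, 0, 0.0345, -0.25]
    - [0, 0, 0, 0, 0, 0.0345, -0.25]
    - [0, 0, 0, 0, 0, 0.02, -0.25]
    - [0, 0, 0, 0, 0, -0.01, -0.1]
    - [0, 0, 0, 0, 0, -0.045, 0]

```text
time: 7.75
position: [0.4506, 0.2635, 0.0993]
tool_rot: [-0.001, -0.032, 0.999, -0.001]
force: [0.6, 0.7, 1.4]
opening: 0.0423
finger_force: 0.0
```

apply_moves:
  moves:
    - [0, 0, 0, 0, 0, 0, 0.2]
    - [0, 0, 0, 0, 0, 0, 0.2]

```text
time: 7.92
position: [0.4529, 0.2648, 0.1023]
tool_rot: [0.002, -0.032, 0.999, 0.001]
force: [-0.5, 0.2, 0.6]
opening: 0.0509
finger_force: 0.0
```

```bash
python3 -c "
from h import *
print(bot.get_obs()['position'],go(.5899,.241,.1,148.4)[0])"
```

```text
yaw 93.6 j6 0.47 t 7.9167
[0.45291533 0.26482025 0.10231329] [-0.      0.0036 -0.6085 -0.1352 -0.0325  0.0029]
```

apply_moves:
  moves:
    - [0, 0, -0.6085, -0.1352, -0.0325, 0.003, 0.2]
    - [0, 0, -0.6085, -0.1352, -0.0325, 0.003, 0.2]
    - [0, 0, -0.6085, -0.1352, -0.0325, 0.003, 0.2]
    - [0, 0, -0.6085, -0.1352, -0.0325, 0.003, 0.2]
    - [0, 0, -0.6085, -0.1352, -0.0325, 0.003, 0.2]
    - [0, 0, -0.6085, -0.1352, -0.0325, 0.003, 0.2]
    - [0, 0, -0.6085, -0.1352, -0.0325, 0.003, 0.2]
    - [0, 0, -0.6085, -0.1352, -0.0325, 0.003, 0.2]

```text
time: 8.58
position: [0.5883, 0.2398, 0.0951]
tool_rot: [-0.001, -0.491, 0.871, 0.0]
force: [0.9, -0.4, -0.3]
opening: 0.0518
finger_force: 0.0
```

apply_moves:
  moves:
    - [0, 0, 0, 0, 0, 0.03, 0.2]
    - [0, 0, 0, 0, 0, 0.055, 0.2]
    - [0, 0, 0, 0, 0, 0.055, 0.2]
    - [0, 0, 0, 0, 0, 0.055, 0.2]
    - [0, 0, 0, 0, 0, 0.055, 0.2]

```text
time: 9.0
position: [0.5887, 0.2402, 0.0421]
tool_rot: [0.0, -0.488, 0.873, -0.0]
force: [-0.1, -0.3, 1.0]
opening: 0.0515
finger_force: 0.0
```

```bash
python3 -c "
from h import *
print(bot.get_obs()['position'],go(.5899,.241,.0145,148.4)[0])"
```

```text
yaw 148.4 j6 -0.63 t 9.0
[0.58871374 0.24020417 0.04212195] [-0.0003  0.0003  0.     -0.0013 -0.0006  0.0276]
```

apply_moves:
  moves:
    - [0, 0, 0, -0.0013, -0.0006, 0.02, 0.2]
    - [0, 0, 0, -0.0013, -0.0006, 0.0276, 0.2]
    - [0, 0, 0, -0.0013, -0.0006, 0.0276, -1]
    - [0, 0, 0, -0.0013, -0.0006, 0.0276, -1]
    - [0, 0, 0, -0.0013, -0.0006, 0.0276, -1]
    - [0, 0, 0, -0.0013, -0.0006, 0.0276, -1]

```text
time: 9.5
position: [0.59, 0.241, 0.0145]
tool_rot: [0.001, -0.488, 0.873, -0.0]
force: [-1.3, 0.0, -0.6]
opening: 0.0253
finger_force: 40.2
```

```bash
python3 -c "
from h import *
print(bot.get_obs()['position'],go(.4488,.3102,.1,93.7)[0])"
```

```text
yaw 148.4 j6 -0.63 t 9.5
[0.59003942 0.24104112 0.01451726] [-1.000e-04  8.000e-04  6.078e-01  1.500e-02  1.565e-01 -8.560e-02]
```

apply_moves:
  moves:
    - [0, 0, 0, 0, 0, -0.04, -1]
    - [0, 0, 0.07, 0, 0, -0.08, -1]
    - [0, 0, 0.6078, 0.015, 0.1565, -0.0856, -1]
    - [0, 0, 0.6078, 0.015, 0.1565, -0.0856, -1]
    - [0, 0, 0.6078, 0.015, 0.1565, -0.0856, -1]
    - [0, 0, 0.6078, 0.015, 0.1565, -0.0856, -1]
    - [0, 0, 0.6078, 0.015, 0.1565, -0.0856, -1]
    - [0, 0, 0.6078, 0.015, 0.1565, -0.0856, -1]

```text
time: 10.17
position: [0.447, 0.3112, 0.1003]
tool_rot: [0.001, -0.079, 0.997, 0.0]
force: [1.2, 0.4, -1.2]
opening: 0.0252
finger_force: 40.3
```

```bash
python3 -c "
from h import *
print(bot.get_obs()['position'],go(.4488,.3102,.065,93.7)[0])"
```

```text
yaw 99.0 j6 0.45 t 10.1667
[0.44704365 0.31120442 0.10025063] [ 0.0006  0.0009  0.0591 -0.0015 -0.0013  0.0353]
```

apply_moves:
  moves:
    - [0, 0, 0.059, -0.001, -0.001, 0.02, -1]
    - [0, 0, 0.059, -0.001, -0.001, 0.035, -1]
    - [0, 0, 0.059, -0.001, -0.001, 0.035, -1]
    - [0, 0, 0.059, -0.001, -0.001, 0.035, -1]
    - [0, 0, 0.059, -0.001, -0.001, 0.035, -1]

```text
time: 10.58
position: [0.45, 0.3094, 0.0652]
tool_rot: [0.0, -0.034, 0.999, 0.0]
force: [0.8, 0.4, -0.6]
opening: 0.0251
finger_force: 40.3
```

```bash
python3 -c "
from h import *
print(bot.get_obs()['position'],go(.4488,.3102,.021,93.7)[0])"
```

```text
yaw 93.9 j6 0.53 t 10.5833
[0.44995661 0.30944085 0.0651847 ] [0.0004 0.0006 0.0026 0.0011 0.0008 0.0442]
```

apply_moves:
  moves:
    - [0, 0, 0.002, 0.001, 0.0008, 0.02, -1]
    - [0, 0, 0.002, 0.001, 0.0008, 0.036, -1]
    - [0, 0, 0.002, 0.001, 0.0008, 0.044, -1]
    - [0, 0, 0.002, 0.001, 0.0008, 0.044, -0.25]
    - [0, 0, 0.002, 0.001, 0.0008, 0.044, -0.25]
    - [0, 0, 0.002, 0.001, 0.0008, 0.03, -0.25]
    - [0, 0, 0.002, 0.001, 0.0008, 0, -0.2]
    - [0, 0, 0.002, 0.001, 0.0008, -0.035, 0]

```text
time: 11.25
position: [0.4478, 0.3094, 0.0994]
tool_rot: [-0.001, -0.033, 0.999, -0.001]
force: [0.9, 0.5, -0.1]
opening: 0.0423
finger_force: 0.0
```

apply_moves:
  moves:
    - [0, 0, 0, 0, 0, 0, 0]
    - [0, 0, 0, 0, 0, 0, 0]

```text
time: 11.42
position: [0.4501, 0.311, 0.1026]
tool_rot: [0.002, -0.033, 0.999, 0.002]
force: [0.5, -0.3, -0.8]
opening: 0.0428
finger_force: 0.0
```

```bash
python3 -c "
from h import *
c=np.radians(170.6);g=[.6052+.015*np.cos(c),-.0219+.015*np.sin(c)];print(g)
print(bot.get_obs()['position'],go(*g,.11,80.6)[0])"
```

```text
[np.float64(0.5904014175758954), np.float64(-0.019450110566375665)]
yaw 93.7 j6 0.54 t 11.4167
[0.45006609 0.31101159 0.10258578] [ 0.0023  0.003   0.1459 -0.1186 -0.3389 -0.0079]
```

apply_moves:
  moves:
    - [0, 0, 0.146, -0.1186, -0.339, -0.008, -0.05]
    - [0, 0, 0.146, -0.1186, -0.339, -0.008, -0.05]
    - [0, 0, 0.146, -0.1186, -0.339, -0.008, -0.05]
    - [0, 0, 0.146, -0.1186, -0.339, -0.008, -0.05]
    - [0, 0, 0.146, -0.1186, -0.339, -0.008, -0.05]
    - [0, 0, 0.146, -0.1186, -0.339, -0.008, -0.05]
    - [0, 0, 0.146, -0.1186, -0.339, -0.008, -0.05]
    - [0, 0, 0.146, -0.1186, -0.339, -0.008, -0.05]

```text
time: 12.08
position: [0.579, 0.0011, 0.1062]
tool_rot: [-0.0, 0.082, 0.997, 0.0]
force: [0.5, 0.3, 0.6]
opening: 0.0402
finger_force: 0.0
```

```bash
python3 -c "
from h import *
print(bot.get_obs()['position'],go(.5904,-.0195,.11,80.6)[0])"
```

```text
yaw 80.6 j6 0.17 t 12.0833
[0.57903571 0.00111382 0.10623732] [ 0.     -0.0001 -0.0002 -0.0146 -0.0185 -0.0038]
```

apply_moves:
  moves:
    - [0, 0, 0, -0.0146, -0.0185, -0.004, -0.05]
    - [0, 0, 0, -0.0146, -0.0185, -0.004, -0.05]
    - [0, 0, 0, -0.0146, -0.0185, -0.004, -0.05]
    - [0, 0, 0, -0.0146, -0.0185, -0.004, -0.05]
    - [0, 0, 0, -0.0146, -0.0185, -0.004, -0.05]

```text
time: 12.5
position: [0.5896, -0.0164, 0.1102]
tool_rot: [-0.0, 0.081, 0.997, 0.0]
force: [-0.3, -0.4, 0.0]
opening: 0.0407
finger_force: 0.0
```

```bash
python3 -c "
from h import *
import cv2
print(bot.get_obs()['position'],go(.5904,-.0195,.04,80.6)[0])
i=bot.camera_info('wrist');im=bot.camera('wrist')[:,:,::-1].copy()
for r,a in [(0,0),(.033,50.6),(.033,170.6),(.033,-69.4)]:
    a=np.radians(a);p=proj([.6052+r*np.cos(a),-.0219+r*np.sin(a),.017],i)[0];print(p.round(1));cv2.circle(im,(int(p[0]),int(p[1])),4,(0,0,255),1)
cv2.imwrite('pics/w2.png',im)
cv2.imwrite('pics/s3.png',bot.camera('top')[180:340,180:480,::-1].repeat(2,0).repeat(2,1))"
```

```text
yaw 80.7 j6 0.14 t 12.5
[ 0.58963823 -0.01638328  0.11016499] [ 0.     -0.0004  0.0006 -0.0013 -0.003   0.0702]
[308.8 270.4]
[355.8 295.7]
[308.7 217. ]
[261.9 295.5]
```

View pics/w2.png

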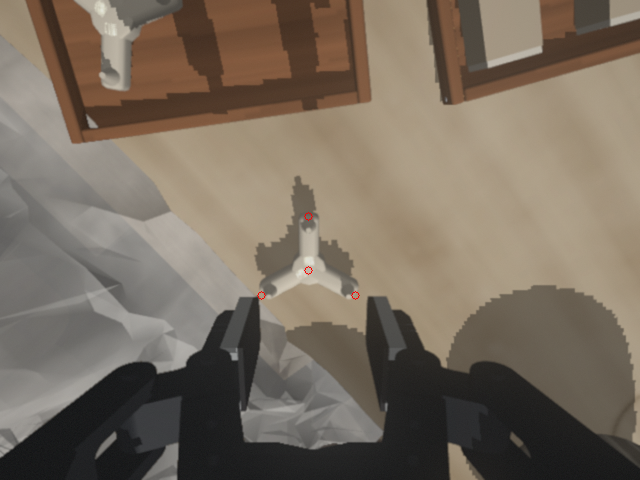

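View pics/s3.png

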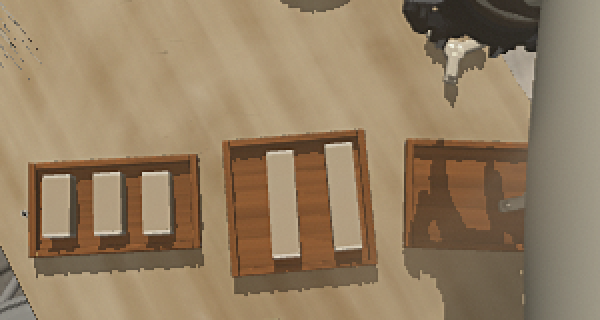

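The prediction matches the stilt: centre (308,270), gripped arm tip (308,217). In the top view all three short props lie flat in their tray, near (57,205), (107,203) and (156,202). I'll descend on the stilt.

apply_moves:
  moves:
    - [0, 0, 0, -0.0013, -0.003, 0.03, -0.05]
    - [0, 0, 0, -0.0013, -0.003, 0.06, -0.05]
    - [0, 0, 0, -0.0013, -0.003, 0.07, -0.05]
    - [0, 0, 0, -0.0013, -0.003, 0.07, -0.05]
    - [0, 0, 0, -0.0013, -0.003, 0.07, -0.05]

```text
time: 13.02
position: [0.5907, -0.02, 0.0409]
tool_rot: [-0.0, 0.082, 0.997, -0.0]
force: [-0.4, -0.2, 0.8]
opening: 0.0404
finger_force: 0.0
```

```bash
python3 -c "
from h import *
o=bot.get_obs();print(o['position'],o['force'],go(.5904,-.0195,.013,80.6)[0])"
```

```text
yaw 80.6 j6 0.13 t 13.0167
[ 0.59072279 -0.02003836  0.04094056] [-0.4117538 -0.2238249  0.8454727] [-0.     -0.0003  0.0003  0.0004  0.0005  0.0279]
```

apply_moves:
  moves:
    - [0, 0, 0, 0, 0.0005, 0.015, -0.05]
    - [0, 0, 0, 0, 0.0005, 0.028, -0.05]
    - [0, 0, 0, 0, 0.0005, 0.028, -0.05]
    - [0, 0, 0, 0, 0.0005, 0.028, -1]
    - [0, 0, 0, 0, 0.0005, 0.028, -1]
    - [0, 0, 0, 0, 0.0005, 0.028, -1]
    - [0, 0, 0, 0, 0.0005, 0.028, -1]
    - [0, 0, 0, 0, 0.0005, 0.028, -1]
  newtons: 30

```text
time: 13.68
position: [0.5915, -0.0201, 0.0134]
tool_rot: [0.001, 0.082, 0.997, 0.0]
force: [-0.8, 0.7, 4.0]
opening: 0.0176
finger_force: 29.0
```

```bash
python3 -c "
from h import *
u=np.array([np.cos(np.radians(88.7)),np.sin(np.radians(88.7))]);t=np.array([.463,-.0525])+.037*u
o=bot.get_obs();t=t+np.array([.5904-.6052,-.0195+.0219]);print(t)
print(o['position'],o['force'],go(*t,.08,80.6)[0])"
```

```text
[ 0.44903943 -0.01310952]
yaw 80.6 j6 0.13 t 13.6833
[ 0.59154137 -0.02008531  0.01336601] [-0.7965966   0.69033615  3.99088287] [ 1.000e-04  9.000e-04 -2.000e-04  1.416e-01 -1.640e-02 -6.680e-02]
```

The opening of 17.6 mm is more than the arm's 12 mm, so the pads are on the arm roots. I'll reopen, shift 5 mm outward and regrip.

apply_moves:
  moves:
    - [0, 0, 0, 0, 0, 0, -0.2]
    - [0, 0, 0, 0, 0, 0, -0.2]
    - [0, 0, 0, 0.006, 0, 0, -0.2]
    - [0, 0, 0, 0.006, 0, 0, -0.2]
    - [0, 0, 0, 0.006, 0, 0, -1]
    - [0, 0, 0, 0.006, 0, 0, -1]
    - [0, 0, 0, 0.006, 0, 0, -1]
    - [0, 0, 0, 0.006, 0, 0, -1]
  newtons: 30

```text
time: 14.35
position: [0.5851, -0.0191, 0.0125]
tool_rot: [-0.0, 0.082, 0.997, 0.0]
force: [-0.7, 0.9, 2.0]
opening: 0.0115
finger_force: 32.8
```

```bash
python3 -c "
from h import *
import cv2
o=bot.get_obs();print(o['position'],o['force'],o['opening'])
cv2.imwrite('pics/w3.png',bot.camera('wrist')[120:480,80:560,::-1])"
```

```text
[ 0.58505379 -0.019091    0.01248985] [-0.74324087  0.94098531  1.98136632] 0.011484540164602906
```

View pics/w3.png

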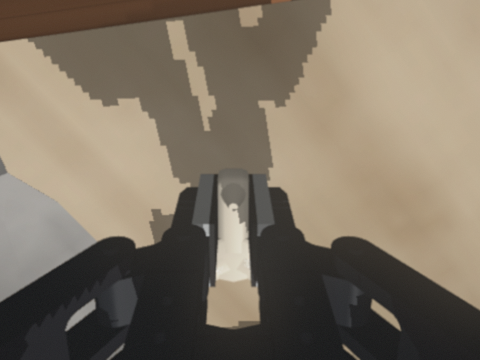

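Pads now hold the arm at 11.5 mm, with the arm upright between them at (233,230). I'll carry it over.

```bash
python3 -c "
from h import *
print(go(.4433,-.0122,.08,80.6)[0])"
```

```text
yaw 80.6 j6 0.13 t 14.4
[ 0.00e+00 -1.00e-04 -2.00e-04  1.41e-01 -1.64e-02 -6.75e-02]
```

apply_moves:
  moves:
    - [0, 0, 0, 0, 0, -0.03, -1]
    - [0, 0, 0, 0, 0, -0.0675, -1]
    - [0, 0, 0, 0.03, -0.004, -0.0675, -1]
    - [0, 0, 0, 0.07, -0.008, -0.0675, -1]
    - [0, 0, 0, 0.11, -0.012, -0.0675, -1]
    - [0, 0, 0, 0.141, -0.0164, -0.0675, -1]
    - [0, 0, 0, 0.141, -0.0164, -0.0475, -1]
    - [0, 0, 0, 0.141, -0.0164, -0.0375, -1]

```text
time: 15.07
position: [0.4424, -0.0122, 0.0495]
tool_rot: [0.001, 0.082, 0.997, 0.0]
force: [0.5, 0.2, -0.6]
opening: 0.0109
finger_force: 32.6
```

apply_moves:
  moves:
    - [0, 0, 0, 0, 0, 0, -1]
    - [0, 0, 0, 0, 0, 0, -1]
    - [0, 0, 0, 0, 0, 0, -1]

```text
time: 15.32
position: [0.4441, -0.0122, 0.0502]
tool_rot: [-0.0, 0.082, 0.997, 0.0]
force: [-0.6, 0.3, -0.1]
opening: 0.0112
finger_force: 32.6
```

```bash
python3 -c "
from h import *
o=bot.get_obs();print(o['position'],o['opening'],go(.4433,-.0122,.0187,80.6)[0])"
```

```text
yaw 80.6 j6 0.14 t 15.3167
[ 0.44407305 -0.0122116   0.05021017] 0.011182878491777357 [ 0.     -0.0001 -0.0002  0.0008 -0.0001  0.0315]
```

apply_moves:
  moves:
    - [0, 0, 0, 0.0008, 0, 0.015, -1]
    - [0, 0, 0, 0.0008, 0, 0.027, -1]
    - [0, 0, 0, 0.0008, 0, 0.031, -1]
    - [0, 0, 0, 0.0008, 0, 0.031, -1]
    - [0, 0, 0, 0.0008, 0, 0.031, -0.45]
    - [0, 0, 0, 0.0008, 0, 0.031, -0.45]
    - [0, 0, 0, 0.0008, 0, 0.015, -0.45]
    - [0, 0, 0, 0.0008, 0, -0.025, -0.45]

```text
time: 15.98
position: [0.4398, -0.012, 0.0712]
tool_rot: [-0.004, 0.082, 0.997, -0.0]
force: [1.1, 0.9, 0.1]
opening: 0.0234
finger_force: 0.0
```

apply_moves:
  moves:
    - [0, 0, 0, 0, 0, -0.04, -0.45]
    - [0, 0, 0, 0, 0, -0.08, -0.3]
    - [0, 0, 0, 0, 0.2, -0.1, -0.3]
    - [0, 0, 0, 0, 0.25, -0.1, -0.3]
    - [0, 0, 0, 0.05, 0.3, -0.1, -0.3]
    - [0, 0, 0, 0.05, 0.3, -0.1, -0.3]
    - [0, 0, 0, 0.05, 0.3, -0.1, -0.3]
    - [0, 0, 0, 0.05, 0.3, -0.1, -0.3]

```text
time: 16.65
position: [0.4454, 0.238, 0.1721]
tool_rot: [0.0, 0.082, 0.997, 0.0]
force: [0.5, -0.1, -0.1]
opening: 0.0294
finger_force: 0.0
```

```bash
python3 -c "
from h import *
import cv2
o=bot.get_obs();print(o['position'])
cv2.imwrite('pics/s4.png',bot.camera('top')[180:340,180:480,::-1].repeat(2,0).repeat(2,1))"
```

```text
[0.44538686 0.23797696 0.17211495]
```

View pics/s4.png

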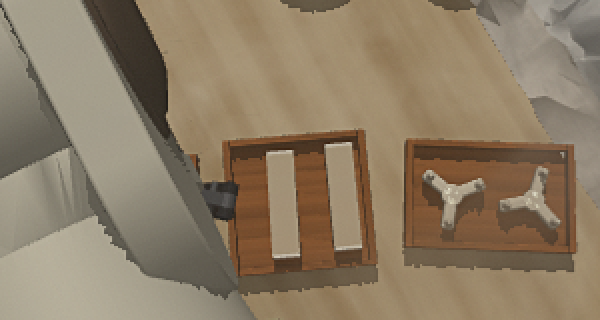

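The loose stilt stands upright at (453,193) beside the kept one at (535,198). The long props are fine, and the short tray was complete in the previous picture. Handing in.

apply_moves:
  moves:
    - [0, 0, 0, 0, 0, 0, -0.3]
    - [0, 0, 0, 0, 0, 0, -0.3]
    - [0, 0, 0, 0, 0, 0, -0.3]
    - [0, 0, 0, 0, 0, 0, -0.3]

```text
time: 17.03
position: [0.446, 0.2348, 0.1717]
tool_rot: [-0.0, 0.083, 0.997, -0.0]
force: [0.3, -0.8, -0.1]
opening: 0.0298
finger_force: 0.0
```

```bash
python3 -c "
from cell import bot
print(bot.hand_in())"
```

```text
the job is handed in; nothing more can be done
None
```

All four pieces are in their matching trays (props flat, stilt upright, each beside the one already there), and the job was handed in at about 17 s; hand-in returned no verdict.

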